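# Press home the raised sauce pot lid

### The job

Three steel sauce pots with blue lids stand on the table ready to be packed. One lid is not on properly: it stands proud and its yellow seal band shows. Press that lid straight down until it is fully home on its pot, leave the other two pots untouched, and leave all three standing where they are.

Things in the scene. Friction and masses are not known exactly. Their poses are not given: they have to be found in the camera images.
- lid_a (a joint): how far the lid of pot a has been pressed down its pot, in m: 0 = standing 16 mm proud of the rim, 0.016 = fully home against the rim. It moves only straight up and down relative to the pot, resists with a steady friction of about 6 N, stops dead when home, and stays where it is left (no spring).
- lid_a_top (a point): centre of the lid's top face on sauce pot a, the one with the raised lid: loose round steel pot, 70 mm across the rim, 36 mm high, with a blue lid 71 mm across, flat in the middle, small tab at the edge; three alike pots stand 84 mm or more apart, in any order. z axis up. This point is 54 to 57 mm above the table while proud (an yellow band shows under the lid), 41 mm when home.
- pot_b: sauce pot b, whose lid is already home and must be left alone: loose round steel pot, 70 mm across the rim, 36 mm high, with a blue lid 71 mm across, flat in the middle, small tab at the edge; three alike pots stand 84 mm or more apart, in any order. z axis up. Origin: centre of the pot's underside; its lid's top is 41 mm above this.
- pot_c: sauce pot c, whose lid is already home and must be left alone: loose round steel pot, 70 mm across the rim, 36 mm high, with a blue lid 71 mm across, flat in the middle, small tab at the edge; three alike pots stand 84 mm or more apart, in any order. z axis up. Origin: centre of the pot's underside; its lid's top is 41 mm above this.

How it is judged (in metres and radians):
At the end, for the whole second after the job is handed in: The raised lid is home to within 1.5 mm of its full 16 mm travel; its top is within 40 mm of where it started and the other two pots within 30 mm; all three pots stand upright (within about 7 degrees) (value of joint lid_a above 0.0145 m and distance of lid_a_top from where it was at the start of the episode below 0.04 m and distance of each of pot_b, pot_c from where it was at the start of the episode below 0.03 m and angle between each of lid_a_top, pot_b, pot_c's own z axis and vertical below 0.12 rad); the robot touches nothing.
It fails at once if the fingers press on one of the other two pots with over 5 N (contact force between the fingers and pot_b above 5 N or contact force between the fingers and pot_c above 5 N).
It fails at once if a pot is tipped over (more than 30 degrees) (angle between any of lid_a_top, pot_b, pot_c's own z axis and vertical above 0.52 rad).
It also fails if it takes over 24 s, if anything falls off the work surface, if the arm or the gripper's body presses on something with over 40 N, if the wrist force passes 120 N, or if a joint passes its speed limit or range.

### The arm

A 7-joint arm with a two-finger parallel gripper is mounted at the origin on the work surface; the furniture and walls round the work are solid. World frame = base frame: x ahead of the robot, y to its left, z up, the work surface at z = 0. Lengths are in m, angles in degrees, forces in N, time in s.
With the tool pointing down it reaches from about 0.375 to 0.925 m from the base axis. Payload 3.1 kg.
Tool frame: the origin (TCP) lies midway between the tips of the shut fingers; the grasp point (between the pads) lies hold_point_z behind it (hold_point_z is the distance from the TCP to the grasp point, in m); z points along the fingers, y is the line along which they close (so a half turn about z gives the same grasp; the last joint's range is limited). The gripper opens to 85 mm and grips with 20 to 120 N. Pads are 22 mm wide; open, the fingers measure 114 mm over their backs; the gripper's body (76 mm by 85 mm) begins 54 mm behind the grasp point. The pads swing forward as they close: fully open they stand 13 mm farther back than shut.
Start: joints at [-70.978, 21.939, 2.515, 91.553, -1.026, 66.532, -2.859], TCP at [0.271, 0.591, 0.231] pointing down, gripper open.
Joint ranges: [-149.38, 149.38], [-23.57, 123.04], [-84.95, 90], [0, 143.3], [-89.99, 269.99], [3.08, 112.72], [-163.45, 163.45]. Speed limits (degrees/s): [159.86, 159.86, 180, 180, 180, 180, 180].

### API

Orientations are given as a 3x3 rotation matrix whose columns are the frame's x, y, z axes.
In Python, from plant import * gives the robot as it stands. The module is installed in compiled form; this text tells all that it offers. Calls block until the motion is done:
- move_pose(position, orientation): joint-space move of the TCP to a pose.
- move_linear(position, max_speed=0.15, rot=None, f_stop=None): straight line of the TCP; rot=None keeps the orientation; max_speed is the mean speed in m/s. With f_stop (N) it stops when the force on the tool has changed by that much, and returns True; else False.
- move_j(angles): joint-space move.
- command_gripper(opening, force=None): finger opening in m; force is the grip in N (None keeps the last); returns when the fingers have stopped.
- pause(seconds).
- ik(position, orientation): joint angles nearest the present ones, or None.
- snapshot(name): name is "scene" or "side" or "wrist"; returns the picture (420x560x3 uint8, red, green, blue); there is no depth.
- camera_info(name): a dict with "fx", "fy", "cx", "cy" (pixels), "R" (3x3) and "t" (3): a world point X has camera coordinates R X + t; the wrist camera has in their place "tool_from_camera" (4x4, takes a point from camera to tool coordinates, whose origin is the TCP and whose axes are the flange's). Camera axes: x right, y down, z forward; pixel columns grow to the right and rows downward; lengths in m; the calibration is good to about 2 mm. A picture is of the moment at which its call begins: read the wrist's pose just before it. camera_info takes no time and is no camera call.
A pose or a line that the arm cannot do raises IKError and nothing moves.
- job_done(): hands the job in; it is judged then, once.
Trained networks look in the newest picture that a camera, given by its name, has taken for a name from the list of things; names that differ only in an ending like _2 or _b are one class to them, and where a whole thing is asked for, a point or a joint stands for the part that bears it (a point fixed in the world has none). Each returns a list of dicts, best first, with "score" (0 to 1); they miss things now and then, are a little off and sometimes report something else, mostly with a low value. They report only what shows in the picture. A call takes as long as a camera call.
- recognise(thing, camera): "bbox" ([centre column, centre row, width, height] in pixels, round what is visible of it).
Readings, each from a call of its own:
- current_t(): time.
- current_joint_pos(): joint angles.
- current_qvel(): joint speeds.
- current_tau(): joint torques, N m.
- current_tcp_pos(): TCP position.
- current_ee_rot(): TCP orientation.
- current_force(): force on the tool from outside, world axes, zero at the start.
- current_ft_torque(): the same for the moment, N m.
- current_finger_gap(): finger opening in m.
- current_finger_force(): force on a finger pad.
Only numpy, scipy, OpenCV 4.12 (cv2) and the standard library are available. Lean on these libraries where they do the work, as an engineer would, in place of code of your own. Each camera call takes 0.05 s, during which the arm holds its last target. There are 200 camera calls.

## Working session

There is one attempt and no reset: what is moved stays moved. The work goes in short steps, each a Python script; the robot and the scene stay as the last script left them, time stands still between calls to the robot, and variables do not carry over. Pictures are saved under pics/ and viewed, at most 10 in all, crops included, and the job is handed in when it is done.

```bash
mkdir -p pics; python3 - <<'E'
from plant import *
import cv2,numpy as np
a=snapshot("scene");b=snapshot("side")
for n,i in(("scene",a),("side",b)):
    cv2.imwrite(f"pics/{n}1.png",i[:,:,::-1])
    c=camera_info(n);print(n,{k:np.round(v,3).tolist() for k,v in c.items()})
    print(recognise("lid_a",n)); print(recognise("pot_b",n))
print(np.round(camera_info("wrist")["tool_from_camera"],3),current_t(),current_ee_rot())
E
```

```text
scene {'fx': 402.055, 'fy': 402.055, 'cx': 273.55, 'cy': 214.782, 'R': [[-0.607, -0.795, -0.021], [-0.475, 0.384, -0.791], [0.637, -0.47, -0.611]], 't': [0.35, 0.286, 0.582]}
[{'bbox': [303.1, 194.0, 30.4, 23.4], 'score': 0.73}]
[{'bbox': [238.2, 204.1, 32.3, 29.7], 'score': 0.74}, {'bbox': [217.6, 249.6, 37.1, 31.8], 'score': 0.63}]
side {'fx': 421.264, 'fy': 421.264, 'cx': 277.825, 'cy': 215.177, 'R': [[-0.991, -0.134, 0.015], [-0.092, 0.588, -0.804], [0.099, -0.798, -0.595]], 't': [0.528, 0.072, 0.852]}
[{'bbox': [268.2, 187.6, 33.1, 27.6], 'score': 0.88}]
[{'bbox': [219.6, 223.9, 38.3, 31.5], 'score': 0.88}, {'bbox': [264.8, 271.1, 38.0, 37.0], 'score': 0.67}]
[[-0.001 -0.956 -0.294  0.076]
 [ 1.    -0.001 -0.001 -0.001]
 [ 0.    -0.294  0.956 -0.143]
 [ 0.     0.     0.     1.   ]] 0.3 [[-9.09072218e-01  4.16638448e-01 -3.25156357e-04]
 [ 4.16638571e-01  9.09071831e-01 -8.40859108e-04]
 [-5.47437480e-05 -8.99874334e-04 -9.99999594e-01]]
```

```bash
python3 - <<'E'
import cv2,numpy as np
a=cv2.imread("pics/scene1.png");b=cv2.imread("pics/side1.png")
f=lambda i,x,y:cv2.resize(i[y:y+150,x:x+200],None,fx=4,fy=4,interpolation=cv2.INTER_CUBIC)
cv2.imwrite("pics/sc.png",f(a,170,140));cv2.imwrite("pics/si.png",f(b,160,150))
E
```

```text
(no output)
```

View pics/scene1.png

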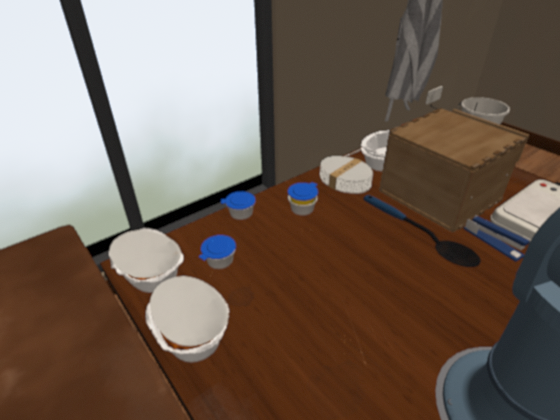

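View pics/si.png

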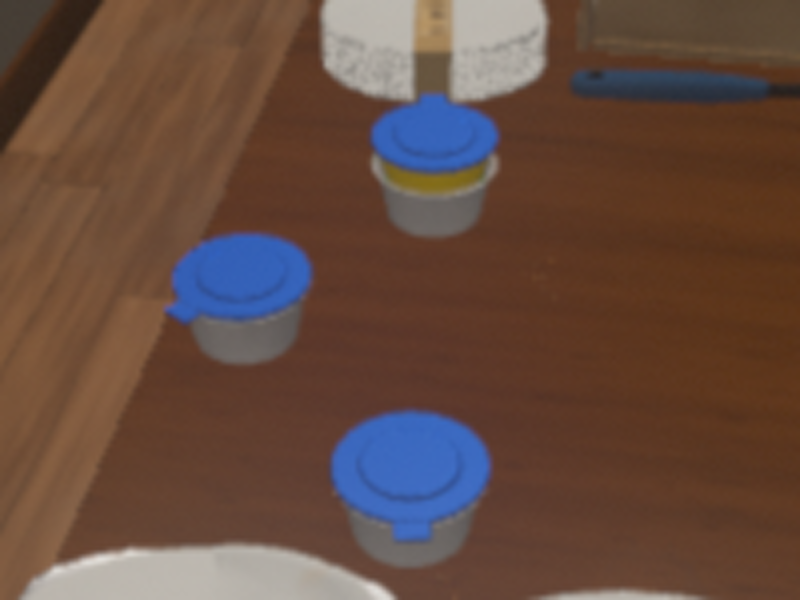

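View pics/sc.png

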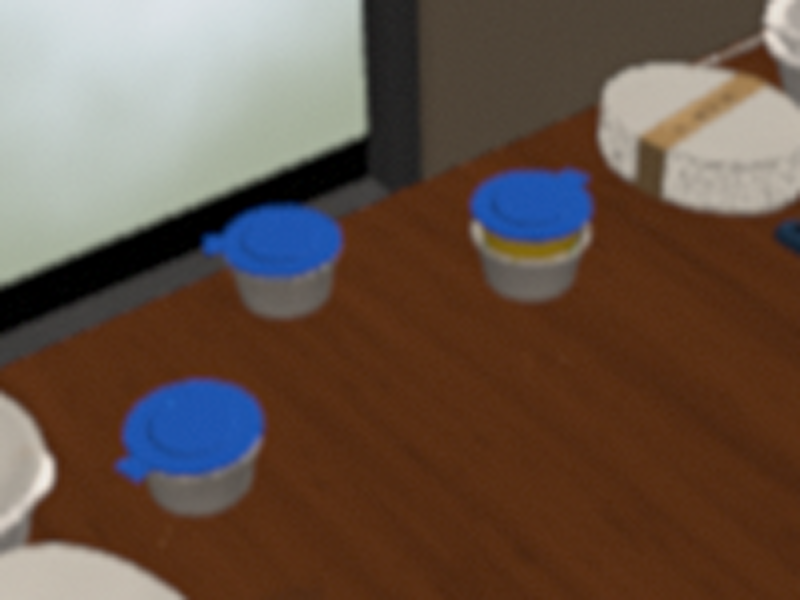

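The raised lid, with its yellow band, is the rightmost pot in the scene view, lid centre at about (303, 191). In the side view it is the farthest pot, at about (268.5, 183.3). The other two lids are fully home. A white round box stands behind the raised one.

```bash
cat > h.py <<'E'
from plant import *
import numpy as np
def ray(n,p,z):
    c=camera_info(n);R=np.array(c["R"]);t=np.array(c["t"])
    d=R.T@[(p[0]-c["cx"])/c["fx"],(p[1]-c["cy"])/c["fy"],1];o=-R.T@t
    return o,d,o+d*(z-o[2])/d[2]
E
python3 - <<'E'
from h import *
P=[ray("scene",(302.8,190.6),.0555),ray("side",(268.4,183.2),.0555)]
A=[];b=[]
for o,d,_ in P:
    d=d/np.linalg.norm(d);M=np.eye(3)-np.outer(d,d);A.append(M);b.append(M@o)
print([p[2].round(4) for p in P],np.linalg.lstsq(np.vstack(A),np.hstack(b),rcond=None)[0].round(4))
print("others",ray("scene",(240.8,200),.041)[2],ray("side",(221,218.5),.041)[2],ray("scene",(218.5,246.5),.041)[2],ray("side",(262.5,266),.041)[2])
print("white box",ray("side",(268,155),.06)[2], current_tcp_pos())
E
```

```text
[array([ 0.5653, -0.0795,  0.0555]), array([ 0.5658, -0.0801,  0.0555])] [ 0.5658 -0.08    0.0553]
others [0.64341162 0.04475716 0.041     ] [0.64391179 0.0449654  0.041     ] [0.53618845 0.1706529  0.041     ] [0.53787272 0.16991352 0.041     ]
white box [ 0.58547347 -0.20111614  0.06      ] [0.27070421 0.59060679 0.23078504]
```

```bash
python3 - <<'E'
from h import *
import cv2
from scipy.spatial.transform import Rotation as Ro
p=np.array([.5658,-.08,0]);c=np.array(current_tcp_pos())
dz=np.degrees(np.arctan2(p[1],p[0])-np.arctan2(c[1],c[0]))
R=Ro.from_euler("z",dz,degrees=True).as_matrix()@np.array(current_ee_rot())
R[:,2]=[0,0,-1];y=np.array([R[0,1],R[1,1],0]);y/=np.linalg.norm(y);R[:,1]=y;R[:,0]=np.cross(y,R[:,2])
command_gripper(0,20)
move_pose(p+[0,0,.23],R)
print(current_t(),current_tcp_pos(),current_force())
move_linear(p+[0,0,.075],0.15)
pause(.2);print(current_t(),current_tcp_pos(),current_force(),current_finger_gap())
s=snapshot("side");cv2.imwrite("pics/side2.png",cv2.resize(s[110:260,170:370],None,fx=3,fy=3))
E
```

```text
3.6583 [ 0.56619664 -0.07822299  0.22983539] [-0.69874381 -0.13324703 -0.00558847]
5.0417 [ 0.56664239 -0.07997042  0.0759779 ] [-0.23520607  0.49596597 -0.76640267] -4.9885560696530323e-05
```

View pics/side2.png

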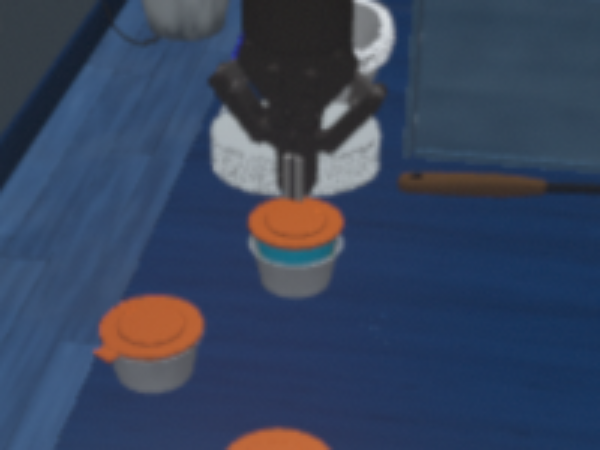

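The picture (red and blue swapped on saving) shows the shut fingertips at (297, 195), centred above the raised lid at (296, 217). Next I press.

```bash
python3 - <<'E'
from h import *
import cv2
p=np.array([.5658,-.08,0])
print(move_linear(p+[0,0,.034],0.025,f_stop=25))
print(current_t(),current_tcp_pos(),current_force())
pause(.2);print(current_tcp_pos(),current_force())
move_linear(p+[0,0,.2],0.12)
s=snapshot("side");cv2.imwrite("pics/side3.png",cv2.resize(s[150:300,160:360],None,fx=3,fy=3)[:,:,::-1])
print(current_t(),current_force())
E
```

```text
True
6.3833 [ 0.56583422 -0.08001102  0.04114457] [-1.56274809  0.53101831  6.00731144]
[ 0.56582145 -0.08003032  0.0411514 ] [-0.45003659  0.07748941  5.98456985]
8.1167 [ 0.11270673  0.39293553 -0.95524776]
```

View pics/side3.png

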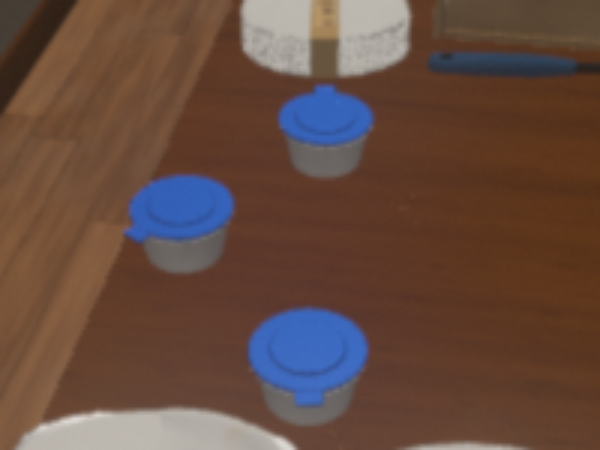

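The yellow band is gone: the lid at (325, 118) sits like the other two, and all three pots stand where they were. The fingers stopped at z = 0.041, which is the home height.

```bash
python3 -c "
from plant import *
print(job_done(),current_t())"
```

```text
the job is handed in; nothing more can be done
the job is handed in; nothing more can be done
```

I pressed the raised lid down until the fingers stopped at 41 mm, the height it has when fully home. The last picture shows no yellow band and all three pots upright in their places. I handed the job in soon after 8.1 s on the robot's clock, but the hand-in gave no verdict.

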